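# Seat lens plates in the stepped gauge rack

## Robot

A 6-joint arm with a two-finger parallel gripper is mounted at the origin on the work surface. World frame = base frame: x ahead of the robot, y to its left, z up, the work surface at z = 0. Lengths are in m, angles in rad, forces in N, time in s.
With the tool pointing down it reaches from about 0.35 to 0.775 m from the base axis. Payload 7.3 kg.
Tool frame: the origin (TCP) lies midway between the tips of the shut fingers; the grasp point (between the pads) lies 19 mm behind it (bot.hold_point_z is the distance from the TCP to the grasp point, in m); x points along the fingers, y is the direction in which the jaws open and shut, and the axes are right-handed (so a half turn about x gives the same grasp; the last joint's range is limited). The gripper opens to 92 mm and grips with 3 to 60 N. Pads are 19 mm wide; open, the fingers measure 130 mm over their backs; the gripper's body (75 mm by 190 mm) begins 47 mm behind the grasp point.
Start: joints at [1.024, 0.342, 1.524, -0, 1.275, -0.146], TCP at [0.205, 0.483, 0.227] pointing down, gripper open.
Joint ranges: [-2.53, 2.53], [-0.77, 2.02], [0.04, 2.7], [-1, 4.14], [0.28, 2.66], [-3.11, 3.11]. Speed limits (rad/s): [2.57, 2.57, 3.14, 3.14, 3.14, 3.14].

## Interface

Orientations are given as [roll, pitch, yaw] about the fixed x, y, z axes, in that order (R = Rz(yaw) Ry(pitch) Rx(roll)).
In Python, from workcell import bot, get_image, get_calibration, order gives the robot as it stands.
- The arm moves only by the tool drive_tool, never from a script. Its argument "deltas" is a list that holds one entry, the list of rows, each a list of 7 numbers: the shift along the tool's x, y, z in mm, then the turn, a rotation vector about the tool's x, y, z in degrees, then the opening, from 0 (shut) to 1 (fully open). In form: [[[x, y, z, ax, ay, az, gripper], ...]]. A call has exactly 5 rows; each row shifts and turns the commanded pose from where the row before left it, along the tool's axes as they then stand; what a row does not reach is not made up. A row lasts 1/12 s, in which the tool goes at most 41.7 mm and 7.16 degrees, less where a joint would pass 70% of its speed; a pose out of reach is approached as far as the arm can. A call is refused whole if a number of a shift passes 41.7 or a number of a turn 7.16, either way. A call with a gripper value outside its range is refused whole. The fingers move at their own pace and stop on an object; "force" is the grip in N (left out, the last holds). Time passes only in rows, so rows that do not move let the fingers close, or fill a call up. It gives the time, the measured TCP pose, the force and the opening at its end, in the units of the state.
- bot.sense(): the state, without advancing time (a new reading comes with each control period).
- get_image(name): name is "side" or "top"; returns the picture (420x560x3 uint8, red, green, blue); there is no depth.
- get_calibration(name): a dict with "fx", "fy", "cx", "cy" (pixels), "distortion" ([k1, k2, p1, p2, k3] as OpenCV has them; the pictures are not rectified), "camera_from_world" (4x4, takes a point from world to camera coordinates). Camera axes: x right, y up, looking along -z (the intrinsics and any distortion apply to the point x, -y, -z); pixel columns grow to the right and rows downward; lengths in m; the calibration is good to about 2 mm. A picture is of the moment at which its call begins. get_calibration takes no time and is no camera call.
- order.finish_job(): hands the job in, once; it reports no verdict.
The state is a dict: "time_s": time; "joints": joint angles; "qvel": joint speeds; "joint_efforts": joint torques, N m; "ee_pos": TCP position; "ee_rot": TCP orientation; "force": force on the tool from outside, world axes, zero at the start; "torque": the same for the moment, N m; "opening": opening from 0.0 (shut) to 1.0 (fully open).
Only numpy, scipy, OpenCV 4.12 (cv2) and the standard library are available. Lean on these libraries where they do the work, as an engineer would, in place of code of your own. Each camera call takes 0.05 s, during which the arm holds its last target.

## Task

Move the two aluminium lens plates from the black kitting tray into the grey gauge rack, the thinner plate first: each goes upright into the slot of the row that fits its thickness, down until its foot stops on the step inside. How deep the step lies is not known and must be felt: press each plate down onto it firmly for about half a second (about 15 N, never over 30 N), then let go. Do not ram or jam the plates against the rack, and leave the jar, ring and screwdriver where they are.

Things in the scene. Friction and masses are not known exactly. Their poses are not given: they have to be found in the camera images.
- gauge: Grey gauge rack fixed to the bench, 84 mm (x) by 256 mm (y) by 60 mm high, three slots in a row along its y at 80 mm pitch, narrowing towards +y. Origin: middle of its underside. In each slot two rubber ledges along the long walls form the step, 4 mm closer together than the plate is thick; they yield 1 mm per 10 N. A thinner plate falls between them to the floor 54 mm below the top.
- slot_narrow (a point): Middle of the narrowest (+y end) slot's mouth, level with the rack's top (60 mm above the bench); axes as the rack's. Throat 10.5 mm wide (y), 64 mm long (x), closed at both ends, 3 mm 45-degree lead-in on the long edges. Its step (pad_narrow) lies 22 to 36 mm below the mouth, different in each slot and each time, not measured. For the 8 mm plate.
- slot_middle (a point): Middle of the middle slot's mouth, level with the rack's top (60 mm above the bench); axes as the rack's. Throat 15.5 mm wide (y), 64 mm long (x), closed at both ends, 3 mm 45-degree lead-in on the long edges. Its step (pad_middle) lies 22 to 36 mm below the mouth, different in each slot and each time, not measured. For the 13 mm plate.
- slot_wide (a point): Middle of the widest (-y end) slot's mouth, level with the rack's top (60 mm above the bench); axes as the rack's. Throat 20.5 mm wide (y), 64 mm long (x), closed at both ends, 3 mm 45-degree lead-in on the long edges. Its step (pad_wide) lies 22 to 36 mm below the mouth, different in each slot and each time, not measured. For an 18 mm plate that is not here: stays empty.
- plate_thin: The thinner aluminium plate: 8 mm thick (y), 60 mm wide (x), 80 mm tall (z), about 100 g, with a round dark lens seat low on both faces. Origin: middle of its underside; x along its width, y across its thickness, z up. It starts upright, either of the tray's two slots holding either plate. Can be pinched across its thickness near the top.
- plate_thick: The thicker aluminium plate: 13 mm thick (y), 60 mm wide (x), 80 mm tall (z), about 170 g, with a round dark lens seat low on both faces. Origin: middle of its underside; x along its width, y across its thickness, z up. It starts upright, either of the tray's two slots holding either plate. Can be pinched across its thickness near the top.
- tray: Black kitting tray fixed to the bench, 92 mm (x) by 150 mm (y), 18 mm high, with two through slots along its x, 20 mm wide, centred 40 mm either side of its middle in y, their floor 6 mm above the bench. Origin: middle of its underside.
- jar: Bystander: small capped jar, 44 mm across, 55 mm high, loose.
- lens_ring: Bystander: brass ring, 48 mm across, 12 mm high, loose.
- driver: Bystander: screwdriver, 150 mm long, lying loose.

How it is judged:
On the way, in this order (a step that is already met when the one before it is completed fails the run):
1. the thinner plate, upright in the narrowest slot, is pressed onto the step with at least 10 N for 0.3 s (x of plate_thin in the frame of slot_narrow between -0.004 and 0.004 m and y of plate_thin in the frame of slot_narrow between -0.003 and 0.003 m and z of plate_thin in the frame of slot_narrow between -0.044 and -0.0205 m and angle between plate_thin's own z axis and vertical below 0.2 rad and contact force between plate_thin and pad_narrow above 10 N), for 0.3 s.
2. the thicker plate, upright in the middle slot, is pressed onto the step with at least 10 N for 0.3 s (x of plate_thick in the frame of slot_middle between -0.004 and 0.004 m and y of plate_thick in the frame of slot_middle between -0.003 and 0.003 m and z of plate_thick in the frame of slot_middle between -0.044 and -0.0205 m and angle between plate_thick's own z axis and vertical below 0.2 rad and contact force between plate_thick and pad_middle above 10 N), for 0.3 s.
At the end, for the whole second after the job is handed in: The 8 mm plate stands in the narrowest slot and the 13 mm plate in the middle slot, each within 4 mm along and 3 mm across the slot's middle, its foot 20.5 to 38.5 mm below the rack's top, within 0.2 rad of upright, resting on the step (at least 0.2 N), still and released (x of plate_thin in the frame of slot_narrow between -0.004 and 0.004 m and y of plate_thin in the frame of slot_narrow between -0.003 and 0.003 m and z of plate_thin in the frame of slot_narrow between -0.0385 and -0.0205 m and angle between each of plate_thin, plate_thick's own z axis and vertical below 0.2 rad and linear speed of each of plate_thin, plate_thick below 0.02 m/s and contact force between each of plate_thin, plate_thick and the fingers below 0.1 N and contact force between plate_thin and pad_narrow above 0.2 N and x of plate_thick in the frame of slot_middle between -0.004 and 0.004 m and y of plate_thick in the frame of slot_middle between -0.003 and 0.003 m and z of plate_thick in the frame of slot_middle between -0.0385 and -0.0205 m and contact force between plate_thick and pad_middle above 0.2 N); the robot touches nothing.
It fails at once if a plate is pressed onto its step with more than 30 N (contact force between plate_thin and pad_narrow above 30 N or contact force between plate_thick and pad_middle above 30 N).
It fails at once if a plate is rammed or jammed against the gauge rack with more than 45 N (contact force between any of plate_thin, plate_thick and gauge above 45 N).
It fails at once if the jar, ring or screwdriver is moved more than 15 mm (distance of any of jar, lens_ring, driver from where it was at the start of the episode above 0.015 m).
It also fails if it takes over 69 s, if anything falls off the work surface, if the arm or the gripper's body presses on something with over 40 N, if the wrist force passes 120 N, or if a joint passes its speed limit or range.

## Working session

There is one attempt and no reset: what is moved stays moved. The work goes in short steps, Python scripts to look and compute and a tool call to move; the robot and the scene stay as the last step left them, time stands still between calls to the robot, and variables do not carry over. Pictures are saved under pics/ and viewed, and the job is handed in when it is done.

Besides the shell and the picture viewer there is one more tool, called after "Call:" by a JSON object that holds its "name" and its "arguments", one argument or row to a line. drive_tool: Moves the arm, as the interface text tells. Its arguments: {"type":"object","properties":{"deltas":{"type":"array","items":{"type":"array","items":{"type":"array","items":{"type":"number"}}}},"force":{"type":"number"}},"required":["deltas"]}

```bash
ls; mkdir -p pics
python3 - <<'E'
from workcell import bot,get_image,get_calibration
import cv2
for n in("top","side"):
    im=get_image(n); cv2.imwrite(f"pics/{n}0.png",im[:,:,::-1]); c=get_calibration(n); print(n,c)
print(bot.sense(),bot.hold_point_z)
E
```

```text
pics
top {'fx': 508.16032793342504, 'fy': 508.16032793342504, 'cx': 280.76980651383127, 'cy': 209.32785406043527, 'distortion': array([-0.18437667,  0.        ,  0.        ,  0.        ,  0.        ]), 'camera_from_world': array([[ 6.45381598e-03, -9.99977763e-01,  1.67963976e-03,
         2.19155003e-03],
       [ 9.77242094e-01,  6.66321004e-03,  2.12022383e-01,
        -5.80634246e-01],
       [-2.12028860e-01,  2.73061236e-04,  9.77263367e-01,
        -9.84748689e-01],
       [ 0.00000000e+00,  0.00000000e+00,  0.00000000e+00,
         1.00000000e+00]])}
side {'fx': 454.3096612692394, 'fy': 454.3096612692394, 'cx': 280.7585220756235, 'cy': 207.00247302966355, 'distortion': array([-0.06995155,  0.        ,  0.        ,  0.        ,  0.        ]), 'camera_from_world': array([[ 0.99437603, -0.10445333, -0.0174873 , -0.5558463 ],
       [ 0.08851133,  0.72896807,  0.67880137, -0.12954196],
       [-0.05815538, -0.67653164,  0.73411368, -0.75023537],
       [ 0.        ,  0.        ,  0.        ,  1.        ]])}
{'time_s': 0.1, 'joints': array([ 1.02399585e+00,  3.42682860e-01,  1.52487031e+00,  1.24823023e-05,
        1.27540092e+00, -1.45983714e-01]), 'qvel': array([-0.00094945, -0.00132389, -0.00079666, -0.00189494, -0.00130275,
       -0.00150709]), 'joint_efforts': array([ 1.55096455e-03, -4.32004952e+01, -2.44695264e+01,  7.18668918e-02,
        5.25933481e-02, -1.52451321e-05]), 'ee_pos': array([0.20462939, 0.48311061, 0.22611685]), 'ee_rot': array([-1.72554753,  1.56943484, -2.12636793]), 'force': array([-0.29961466, -0.46703414, -0.03055154]), 'torque': array([-0.03208478,  0.04203963, -0.02451619]), 'opening': 1.0019156147720547} 0.0188
```

View pics/top0.png

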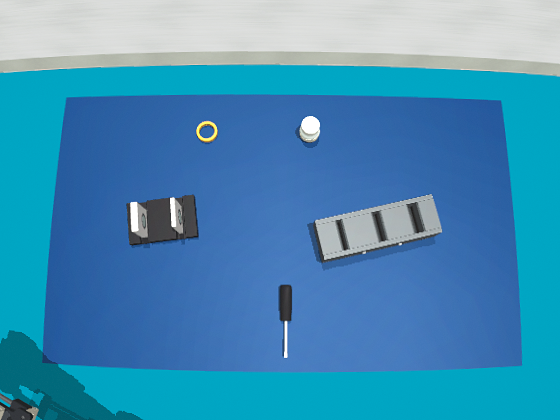

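View pics/side0.png

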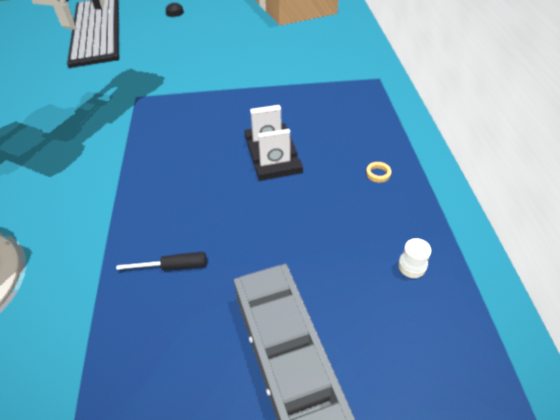

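```bash
cat > h.py <<'E'
import numpy as np,cv2
from workcell import bot,get_image,get_calibration
def K(c): return np.array([[c["fx"],0,c["cx"]],[0,c["fy"],c["cy"]],[0,0,1.]])
def ray(n,uv):
    c=get_calibration(n); p=cv2.undistortPoints(np.array(uv,float).reshape(-1,1,2),K(c),np.array(c["distortion"])).reshape(-1,2)
    M=c["camera_from_world"];R=M[:3,:3];t=M[:3,3]
    d=np.c_[p[:,0],-p[:,1],-np.ones(len(p))]@R
    return -R.T@t,d
def onz(n,uv,z):
    o,d=ray(n,uv); return o+d*((z-o[2])/d[:,2])[:,None]
def proj(n,P):
    c=get_calibration(n);M=c["camera_from_world"];q=np.atleast_2d(P)@M[:3,:3].T+M[:3,3]
    return cv2.projectPoints(q*[1,-1,-1],np.zeros(3),np.zeros(3),K(c),np.array(c["distortion"]))[0].reshape(-1,2)
E
python3 - <<'E'
import cv2
t=cv2.imread("pics/top0.png");s=cv2.imread("pics/side0.png")
def z(im,a,b,c,d,k,f): cv2.imwrite("pics/"+f,cv2.resize(im[b:d,a:c],None,fx=k,fy=k,interpolation=cv2.INTER_NEAREST))
z(t,120,190,210,250,8,"zt_tray.png");z(t,305,185,450,270,5,"zt_rack.png")
z(s,235,95,310,185,6,"zs_tray.png");z(s,225,255,365,420,3.6,"zs_rack.png")
E
```

```text
(no output)
```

View pics/zt_tray.png

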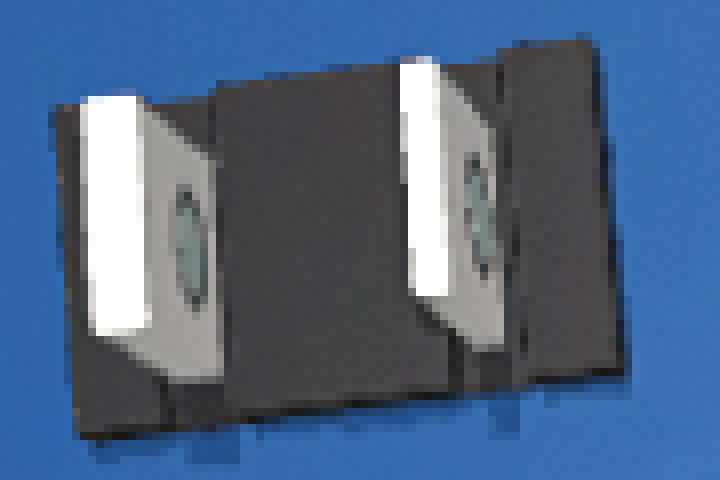

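View pics/zt_rack.png

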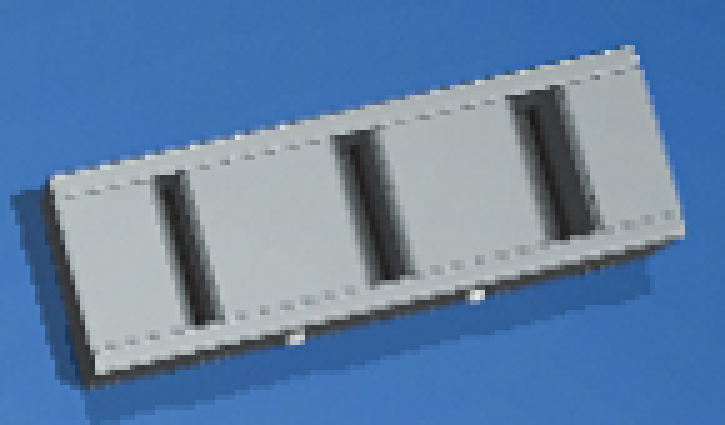

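View pics/zs_tray.png

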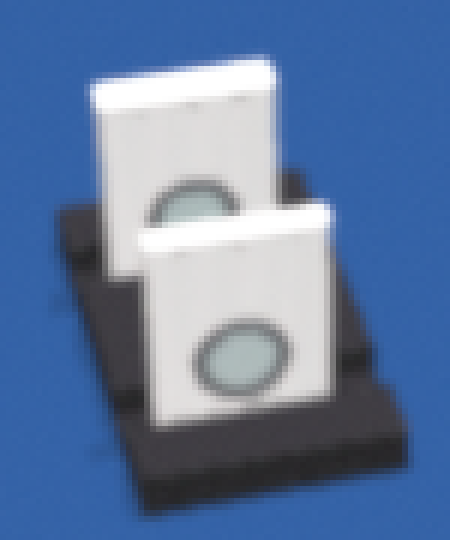

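View pics/zs_rack.png

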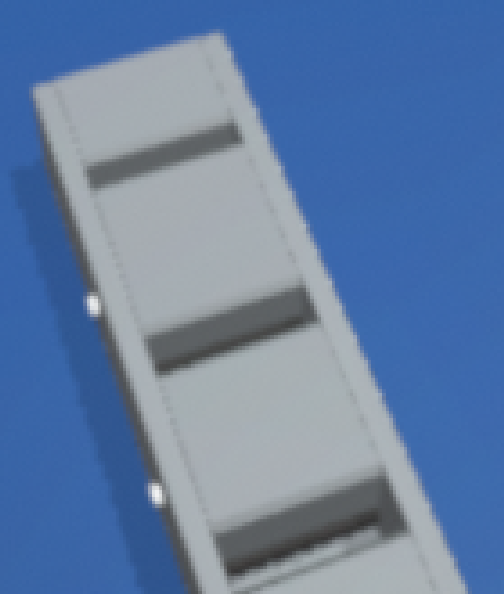

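```bash
cat >> h.py <<'E'
def regions(n,im,box,lo,hi,z,satmax,k=8,amin=30):
    a,b,c,d=box; crop=cv2.resize(im[b:d,a:c],None,fx=k,fy=k,interpolation=cv2.INTER_CUBIC).astype(int)
    m=((crop.min(2)>=lo)&(crop.max(2)<=hi)&(crop.max(2)-crop.min(2)<satmax)).astype(np.uint8)
    out=[]
    for ct in cv2.findContours(m,cv2.RETR_EXTERNAL,cv2.CHAIN_APPROX_NONE)[0]:
        if cv2.contourArea(ct)<amin*k*k: continue
        uv=(ct.reshape(-1,2)+.5)/k-.5+[a,b]
        P=onz(n,uv,z)[:,:2]; (ce,s,ang)=cv2.minAreaRect((P*1000).astype(np.float32))
        out.append((np.round(ce,1),np.round(s,1),round(ang,1),cv2.boxPoints((ce,s,ang)).round(1).tolist()))
    return out
E
python3 - <<'E'
from h import *
t=cv2.imread("pics/top0.png");s=cv2.imread("pics/side0.png")
print("tray plates")
for th in(200,215,230):
  for r in regions("top",t,(120,190,210,250),th,999,.086,60,amin=20): print(th,"top",r[:3])
  for r in regions("side",s,(235,95,310,185),th+15,999,.086,60,amin=10): print(th+15,"side",r[:3])
for th in(100,120,140):
  for r in regions("top",t,(305,185,450,270),th,999,.06,70,amin=500): print(th,"top rack",r)
E
```

```text
tray plates
200 top (array([559. , 305.1]), array([61.9, 15.1]), 6.5)
200 top (array([568.8, 225.1]), array([61.2,  9.9]), 6.3)
215 side (array([565.5, 227.4]), array([ 70.8, 172.7]), 6.9)
215 top (array([559.1, 305.2]), array([61.5, 14.6]), 6.5)
215 top (array([568.8, 225.2]), array([60.6,  9.5]), 6.3)
230 side (array([569.5, 225.2]), array([62.8, 16.6]), 7.0)
230 side (array([560.6, 304. ]), array([61.1, 18.7]), 6.4)
230 top (array([559.1, 305.3]), array([61. , 13.9]), 6.4)
230 top (array([568.8, 225.3]), array([60.1,  8.8]), 6.4)
245 side (array([570.1, 225.1]), array([60.9, 12.3]), 6.8)
245 side (array([560.5, 304.8]), array([60.2, 15.9]), 6.1)
100 top rack (array([ 544.5, -198. ]), array([ 91.3, 257.5]), 13.1, [[470.8999938964844, -83.0], [529.2999877929688, -333.79998779296875], [618.2000122070312, -313.1000061035156], [559.7999877929688, -62.29999923706055]])
120 top rack (array([ 544.7, -198. ]), array([ 90.9, 256.9]), 13.1, [[471.29998779296875, -83.19999694824219], [529.5, -333.3999938964844], [618.0999755859375, -312.79998779296875], [559.9000244140625, -62.599998474121094]])
140 top rack (array([ 547.6, -197.4]), array([ 84.5, 256.5]), 13.1, [[477.3999938964844, -82.0999984741211], [535.5999755859375, -331.8999938964844], [617.9000244140625, -312.70001220703125], [559.5999755859375, -62.900001525878906]])
```

Run:
```python
from h import *
t=cv2.imread("pics/top0.png");s=cv2.imread("pics/side0.png")
for th in(135,145,150):
  for r in regions("top",t,(305,185,450,270),th,999,.06,70,amin=500): print(th,"top rack",r[:3])
for hi in(90,110,130,145):
  for r in regions("top",t,(328,198,435,252),0,hi,.06,70,amin=30): print(hi,"top slot",r[:3])
  for r in regions("side",s,(245,285,335,372),0,hi,.06,70,amin=30): print(hi,"side slot",r[:3])
a=np.radians(13.1);R=np.array([[np.cos(a),-np.sin(a)],[np.sin(a),np.cos(a)]])
for n,im in(("top",t),("side",s)):
  im=cv2.resize(im,None,fx=6,fy=6,interpolation=cv2.INTER_NEAREST)
  for y0,w in((80,10.5),(0,15.5),(-80,20.5)):
    for ww in (w,):
      P=np.array([[x,y0+y] for x,y in((-32,-ww/2),(32,-ww/2),(32,ww/2),(-32,ww/2))])@R.T+[547.6,-197.4]
      uv=proj(n,np.c_[P/1000,[.057]*4]); cv2.polylines(im,[((uv+.5)*6).astype(int)],1,(0,0,255))
  P=np.array([[-42,-128],[42,-128],[42,128],[-42,128]])@R.T+[547.6,-197.4]
  uv=proj(n,np.c_[P/1000,[.06]*4]); cv2.polylines(im,[((uv+.5)*6).astype(int)],1,(0,255,0))
  x,y=(305,185) if n=="top" else (230,260)
  cv2.imwrite(f"pics/ov_{n}.png",im[y*6:y*6+(520 if n=="top" else 600)+0,x*6:x*6+800])
```

```text
135 top rack (array([ 544.8, -198. ]), array([ 90.6, 256.5]), 13.1)
145 top rack (array([ 547.8, -197.4]), array([ 84.3, 256.4]), 13.2)
150 top rack (array([ 547.7, -197.4]), array([ 84.2, 256.1]), 13.2)
90 top slot (array([ 503.1, -201.9]), array([ 4.6, 70.1]), 13.0)
90 top slot (array([ 520.5, -277.6]), array([ 5.3, 75.9]), 13.1)
90 top slot (array([ 529.4, -119.2]), array([64.1, 11.6]), 11.9)
90 top slot (array([ 547.8, -197.3]), array([63.8, 16.5]), 13.8)
90 top slot (array([ 566.3, -275.3]), array([64.3, 23.4]), 14.2)
90 side slot (array([ 551.1, -204.1]), array([62. , 10.6]), 20.0)
110 top slot (array([ 503., -202.]), array([ 5.6, 70.8]), 13.2)
110 top slot (array([ 520.3, -277.2]), array([ 6.4, 77.1]), 13.1)
110 top slot (array([ 529.5, -119.8]), array([64.8, 13.2]), 12.9)
110 top slot (array([ 547.7, -197.4]), array([64.5, 18.4]), 13.4)
110 top slot (array([ 566.1, -275.3]), array([65.1, 24.7]), 13.8)
110 side slot (array([ 506.6, -209.9]), array([ 3.9, 44.2]), 13.5)
110 side slot (array([ 550. , -200.2]), array([62.9, 15. ]), 13.3)
110 side slot (array([ 495.6, -163.4]), arr
[... 520 characters left out ...]
0.]), array([64.1, 16.6]), 13.3)
130 side slot (array([ 495.4, -163. ]), array([ 5.5, 34.3]), 13.1)
130 side slot (array([ 531.7, -122.1]), array([63.8, 10.8]), 13.4)
145 top slot (array([ 512.1, -240.7]), array([  7.4, 152.6]), 13.3)
145 top slot (array([ 529.5, -119.6]), array([66.1, 16.2]), 13.5)
145 top slot (array([ 547.8, -198.1]), array([66. , 22.8]), 12.5)
145 top slot (array([ 565.9, -275.2]), array([66.3, 28. ]), 12.8)
145 side slot (array([ 506.2, -208. ]), array([ 5.9, 48.8]), 13.4)
145 side slot (array([ 550. , -199.9]), array([64.9, 18.1]), 13.6)
145 side slot (array([ 495.8, -163.7]), array([ 6.1, 39.8]), 12.5)
145 side slot (array([ 531.6, -122.1]), array([64.9, 12.4]), 13.5)
```

View pics/ov_top.png

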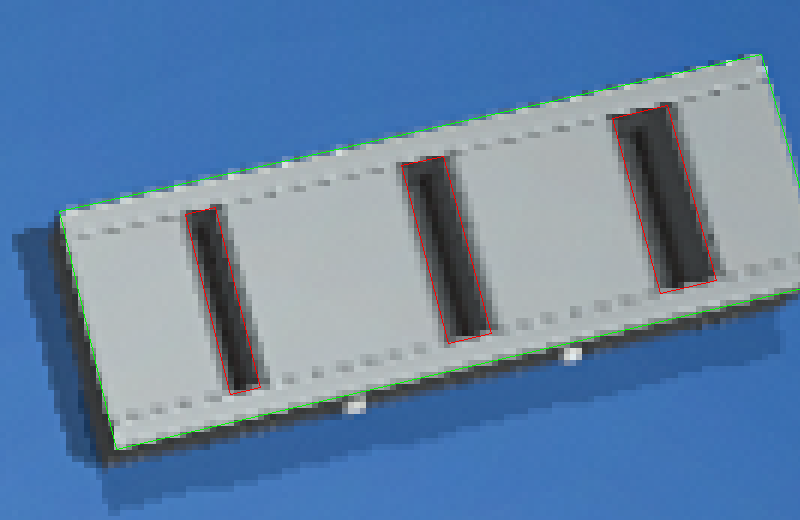

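View pics/ov_side.png

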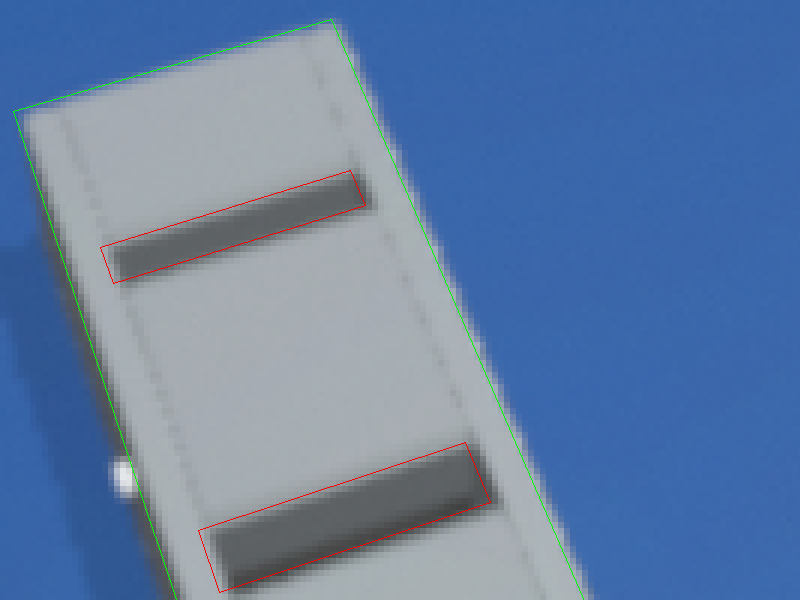

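```bash
cat >> h.py <<'E'
from scipy.spatial.transform import Rotation as Ro
def pose():
    s=bot.sense(); return np.array(s["ee_pos"])*1000, Ro.from_euler("xyz",s["ee_rot"]).as_matrix(), s
def targetR(yaw,Rc):
    y=np.radians(yaw); best=None
    for sg in(1,-1):
        Y=sg*np.array([-np.sin(y),np.cos(y),0]);X=np.array([0,0,-1.]);R=np.c_[X,Y,np.cross(X,Y)]
        a=np.linalg.norm(Ro.from_matrix(Rc.T@R).as_rotvec())
        if best is None or a<best[0]: best=(a,R)
    return best[1]
def rem(xyz,yaw):
    p,R,s=pose(); T=targetR(yaw,R)
    rv=np.degrees(Ro.from_matrix(R.T@T).as_rotvec())
    print("t",round(s["time_s"],2),"pos",p.round(1),"rem world",(np.array(xyz)-p).round(1),"rem in TARGET tool frame",(T.T@(np.array(xyz)-p)).round(1),"in CUR frame",(R.T@(np.array(xyz)-p)).round(1),"rotvec",rv.round(1),"F",np.round(s["force"],1),"open",round(s["opening"],3),"j6",round(s["joints"][5],2))
E
python3 - <<'E'
from h import *
print(pose()[1].round(3))
rem((569.3,225.2,180),6.5)
print(targetR(6.5,pose()[1]).round(3))
E
```

```text
[[-0.001  0.39   0.921]
 [-0.001  0.921 -0.39 ]
 [-1.    -0.001 -0.   ]]
t 0.1 pos [204.6 483.1 226.1] rem world [ 364.7 -257.9  -46.1] rem in TARGET tool frame [  46.1 -297.5  333.1] in CUR frame [ 46.2 -95.1 436.4] rotvec [-29.5  -0.    0.1] F [-0.3 -0.5 -0. ] open 1.002 j6 -0.15
[[ 0.    -0.113  0.994]
 [ 0.     0.994  0.113]
 [-1.     0.     0.   ]]
```

Call:
{"name": "drive_tool", "arguments": {
  "deltas": [
    [[0,0,0,-5.9,0,0,0.5],[0,0,0,-5.9,0,0,0.5],[0,0,0,-5.9,0,0,0.5],[0,0,0,-5.9,0,0,0.5],[0,0,0,-5.9,0,0,0.5]]
  ],
  "force": 25
}}

```text
time_s: 0.52
ee_pos: [0.2047, 0.4832, 0.2263]
ee_rot: [-2.217, 1.57, -2.098]
force: [0.1, 0.6, 0.4]
opening: 0.689
```

Call:
{"name": "drive_tool", "arguments": {
  "deltas": [
    [[4,-24,27,0,0,0,0.5],[4,-24,27,0,0,0,0.5],[4,-24,27,0,0,0,0.5],[4,-24,27,0,0,0,0.5],[4,-24,27,0,0,0,0.5]]
  ]
}}

```text
time_s: 0.93
ee_pos: [0.3535, 0.3783, 0.2063]
ee_rot: [-2.643, 1.57, -2.528]
force: [1.1, 0.9, -0.5]
opening: 0.503
```

Call:
{"name": "drive_tool", "arguments": {
  "deltas": [
    [[4,-24,27,0,0,0,0.5],[4,-24,27,0,0,0,0.5],[4,-24,27,0,0,0,0.5],[4,-24,27,0,0,0,0.5],[4,-24,27,0,0,0,0.5]]
  ]
}}

```text
time_s: 1.35
ee_pos: [0.5014, 0.2743, 0.1861]
ee_rot: [-3.059, 1.57, -2.945]
force: [-0.1, 0.9, -0.1]
opening: 0.5
```

```bash
python3 -c "
from h import *
rem((569.3,225.2,100),6.5)"
```

```text
t 1.35 pos [501.4 274.3 186.1] rem world [ 67.9 -49.1 -86.1] rem in TARGET tool frame [ 86.1 -56.5  61.9] in CUR frame [ 86.1 -56.5  61.9] rotvec [ 0. -0.  0.] F [-0.1  0.9 -0.1] open 0.5 j6 -1.32
```

Call:
{"name": "drive_tool", "arguments": {
  "deltas": [
    [[10,-14,15.5,0,0,0,0.5],[10,-14,15.5,0,0,0,0.5],[10,-14,15.5,0,0,0,0.5],[10,-14.5,15.4,0,0,0,0.5],[0,0,0,0,0,0,0.5]]
  ]
}}

```text
time_s: 1.77
ee_pos: [0.5698, 0.2237, 0.1439]
ee_rot: [-2.674, 1.568, -2.563]
force: [-0.6, -1.4, 0.3]
opening: 0.497
```

```bash
python3 -c "
from h import *
rem((569.3,225.2,52),6.5)
for n in('top','side'):
  im=get_image(n)[:,:,::-1]; cv2.imwrite(f'pics/{n}1.png',im)
  a,b,c,d=(100,160,240,260) if n=='top' else (220,30,340,190)
  cv2.imwrite(f'pics/{n}1z.png',cv2.resize(im[b:d,a:c],None,fx=3.7,fy=3.7))
"
```

```text
t 1.77 pos [569.8 223.7 143.9] rem world [ -0.5   1.5 -91.9] rem in TARGET tool frame [91.9  1.5 -0.3] in CUR frame [91.9  1.7 -0.1] rotvec [-0.1 -0.2  0.1] F [-0.6 -1.4  0.3] open 0.497 j6 -1.43
```

View pics/side1z.png

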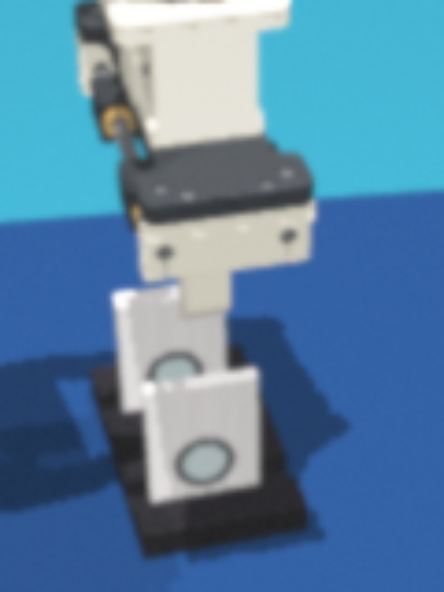

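Call:
{"name": "drive_tool", "arguments": {
  "deltas": [
    [[20,1,0,0,0,0,0.5],[20,0.5,0,0,0,0,0.5],[20,0,0,0,0,0,0.5],[20,0,0,0,0,0,0.5],[12,0,0,0,0,0,0.5]]
  ]
}}

```text
time_s: 2.28
ee_pos: [0.5665, 0.2289, 0.0534]
ee_rot: [3.13, 1.569, -3.038]
force: [-0.7, -0.6, -0.3]
opening: 0.5
```

```bash
python3 -c "
from h import *
rem((569.3,225.2,52),6.5)"
```

```text
t 2.28 pos [566.5 228.9  53.4] rem world [ 2.8 -3.7 -1.4] rem in TARGET tool frame [ 1.4 -4.   2.4] in CUR frame [ 1.3 -4.   2.4] rotvec [ 0.1 -0.1 -0. ] F [-0.7 -0.6 -0.3] open 0.5 j6 -1.43
```

Call:
{"name": "drive_tool", "arguments": {
  "deltas": [
    [[0,0,0,0,0,0,0.5],[0,0,0,0,0,0,0.5],[0,0,0,0,0,0,0.5],[0,0,0,0,0,0,0.5],[0,0,0,0,0,0,0.5]]
  ]
}}

```text
time_s: 2.7
ee_pos: [0.5688, 0.2284, 0.0561]
ee_rot: [0.173, 1.568, 0.287]
force: [0.1, 0.1, 0.5]
opening: 0.498
```

```bash
python3 -c "
from h import *
rem((569.3,225.2,52),6.5)"
```

```text
t 2.7 pos [568.8 228.4  56.1] rem world [ 0.5 -3.2 -4.1] rem in TARGET tool frame [ 4.1 -3.2  0.1] in CUR frame [ 4.1 -3.2  0.1] rotvec [ 0.   0.1 -0. ] F [0.1 0.1 0.5] open 0.498 j6 -1.43
```

Call:
{"name": "drive_tool", "arguments": {
  "deltas": [
    [[2,-1.6,0,0,0,0,0.5],[2,-1.6,0,0,0,0,0.5],[0,0,0,0,0,0,0.5],[0,0,0,0,0,0,0.5],[0,0,0,0,0,0,0.5]]
  ]
}}

```text
time_s: 3.12
ee_pos: [0.5685, 0.2248, 0.0507]
ee_rot: [2.777, 1.571, 2.891]
force: [0.6, 0.2, -0.1]
opening: 0.498
```

```bash
python3 -c "
from h import *
rem((569.3,225.2,52),6.5)
print(bot.sense()['qvel'])"
```

```text
t 3.12 pos [568.5 224.8  50.7] rem world [0.8 0.4 1.3] rem in TARGET tool frame [-1.3  0.3  0.8] in CUR frame [-1.3  0.3  0.8] rotvec [ 0. -0. -0.] F [ 0.6  0.2 -0.1] open 0.498 j6 -1.43
[ 0.00050793  0.00013212 -0.00048559  0.0021469   0.00058042  0.00040436]
```

Call:
{"name": "drive_tool", "arguments": {
  "deltas": [
    [[0,0,0.8,0,0,0,0],[0,0,0,0,0,0,0],[0,0,0,0,0,0,0],[0,0,0,0,0,0,0],[0,0,0,0,0,0,0]]
  ],
  "force": 45
}}

```text
time_s: 3.53
ee_pos: [0.5693, 0.2251, 0.0507]
ee_rot: [0.975, 1.571, 1.089]
force: [-0.0, 0.4, -0.6]
opening: 0.189
```

```bash
python3 -c "
from h import *
rem((569.3,225.2,170),6.5)"
```

```text
t 3.53 pos [569.3 225.1  50.7] rem world [0.000e+00 1.000e-01 1.193e+02] rem in TARGET tool frame [-1.193e+02  1.000e-01  0.000e+00] in CUR frame [-1.193e+02  1.000e-01  0.000e+00] rotvec [ 0.  0. -0.] F [-0.   0.4 -0.6] open 0.189 j6 -1.43
```

Call:
{"name": "drive_tool", "arguments": {
  "deltas": [
    [[0,0,0,0,0,0,0],[0,0,0,0,0,0,0],[0,0,0,0,0,0,0],[0,0,0,0,0,0,0],[0,0,0,0,0,0,0]]
  ]
}}

```text
time_s: 3.95
ee_pos: [0.5693, 0.225, 0.0507]
ee_rot: [2.111, 1.571, 2.225]
force: [-0.1, 0.1, -0.5]
opening: 0.084
```

Call:
{"name": "drive_tool", "arguments": {
  "deltas": [
    [[-15,0,0,0,0,0,0],[-25,0,0,0,0,0,0],[-25,0,0,0,0,0,0],[-25,0,0,0,0,0,0],[-20,0,0,0,0,0,0]]
  ]
}}

```text
time_s: 4.37
ee_pos: [0.5696, 0.2251, 0.1626]
ee_rot: [0.188, 1.569, 0.302]
force: [0.6, -0.6, -1.0]
opening: 0.089
```

```bash
python3 -c "
from h import *
rem((531,-121,160),13.2)"
```

```text
t 4.37 pos [569.6 225.1 162.6] rem world [ -38.6 -346.1   -2.6] rem in TARGET tool frame [   2.6 -328.2 -116.6] in CUR frame [   2.4 -339.5  -77.7] rotvec [-6.7  0.1 -0. ] F [ 0.6 -0.6 -1. ] open 0.089 j6 -1.43
```

Call:
{"name": "drive_tool", "arguments": {
  "deltas": [
    [[0,0,0,-3.4,0,0,0],[0,0,0,-3.3,0,0,0],[0,-30,-10.6,0,0,0,0],[0,-30,-10.6,0,0,0,0],[0,-30,-10.6,0,0,0,0]]
  ]
}}

```text
time_s: 4.78
ee_pos: [0.5584, 0.1295, 0.1605]
ee_rot: [-3.113, 1.57, -2.88]
force: [0.8, -0.9, -1.2]
opening: 0.085
```

Call:
{"name": "drive_tool", "arguments": {
  "deltas": [
    [[0,-35,-12.5,0,0,0,0],[0,-35,-12.5,0,0,0,0],[0,-35,-12.5,0,0,0,0],[0,-35,-12.5,0,0,0,0],[0,-35,-12.5,0,0,0,0]]
  ]
}}

```text
time_s: 5.2
ee_pos: [0.5376, -0.0561, 0.1608]
ee_rot: [0.707, 1.571, 0.939]
force: [0.6, 1.0, -0.8]
opening: 0.085
```

Call:
{"name": "drive_tool", "arguments": {
  "deltas": [
    [[0,-30,-10.6,0,0,0,0],[0,-20,-7,0,0,0,0],[0,-10,-3.5,0,0,0,0],[0,0,0,0,0,0,0],[0,0,0,0,0,0,0]]
  ]
}}

```text
time_s: 5.62
ee_pos: [0.5313, -0.1173, 0.1606]
ee_rot: [1.614, 1.57, 1.844]
force: [-0.3, -0.2, -0.9]
opening: 0.081
```

Call:
{"name": "drive_tool", "arguments": {
  "deltas": [
    [[0,0,0,0,0,0,0],[0,0,0,0,0,0,0],[0,0,0,0,0,0,0],[0,0,0,0,0,0,0],[0,0,0,0,0,0,0]]
  ]
}}

```text
time_s: 6.03
ee_pos: [0.5315, -0.1171, 0.1607]
ee_rot: [1.287, 1.571, 1.519]
force: [-0.2, -0.0, -0.7]
opening: 0.084
```

```bash
python3 -c "
from h import *
rem((531,-121,120),13.2)"
```

```text
t 6.03 pos [ 531.5 -117.1  160.7] rem world [ -0.5  -3.9 -40.7] rem in TARGET tool frame [40.7 -3.7 -1.4] in CUR frame [40.7 -3.7 -1.4] rotvec [ 0.1  0.  -0. ] F [-0.2 -0.  -0.7] open 0.084 j6 -2.16
```

Call:
{"name": "drive_tool", "arguments": {
  "deltas": [
    [[10,-1.8,-0.7,0,0,0,0],[15,-1.9,-0.7,0,0,0,0],[13,0,0,0,0,0,0],[0,0,0,0,0,0,0],[0,0,0,0,0,0,0]]
  ]
}}

```text
time_s: 6.45
ee_pos: [0.5303, -0.1215, 0.1218]
ee_rot: [2.504, 1.569, 2.735]
force: [0.6, -0.4, -0.4]
opening: 0.086
```

```bash
python3 -c "
from h import *
rem((531,-121,120),13.2)
for n in('top','side'):
  im=get_image(n)[:,:,::-1]; cv2.imwrite(f'pics/{n}2.png',im)
  a,b,c,d=(290,150,450,280) if n=='top' else (200,170,370,420)
  k=5 if n=='top' else 2.4
  cv2.imwrite(f'pics/{n}2z.png',cv2.resize(im[b:d,a:c],None,fx=k,fy=k,interpolation=cv2.INTER_CUBIC)[:600,:800])
"
```

```text
t 6.45 pos [ 530.3 -121.5  121.8] rem world [ 0.7  0.5 -1.8] rem in TARGET tool frame [1.8 0.4 0.8] in CUR frame [1.8 0.4 0.8] rotvec [ 0.  -0.1 -0.1] F [ 0.6 -0.4 -0.4] open 0.086 j6 -2.17
```

View pics/side2z.png

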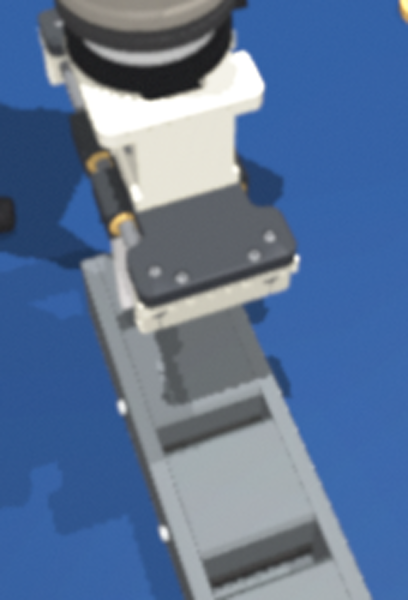

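View pics/top2z.png

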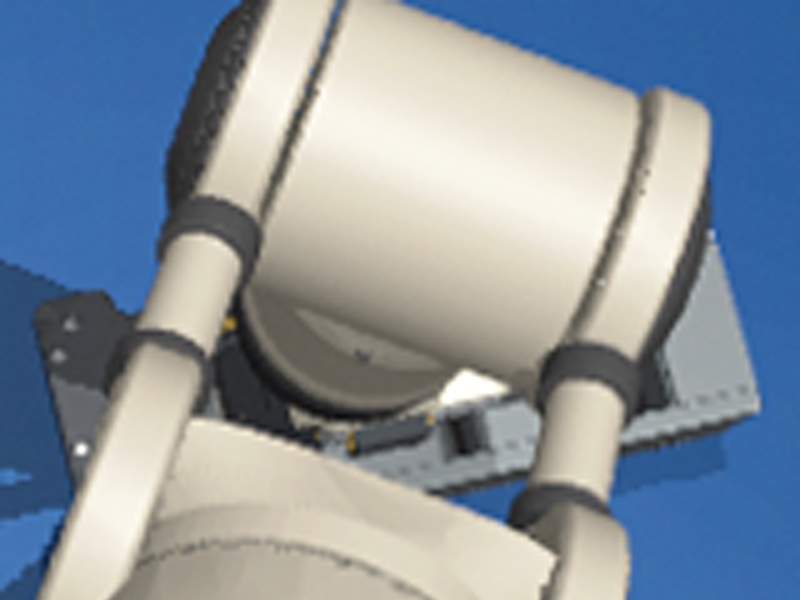

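Call:
{"name": "drive_tool", "arguments": {
  "deltas": [
    [[6,0.4,0,0,0,0,0],[6,0,0,0,0,0,0],[3,0,0,0,0,0,0],[0,0,0,0,0,0,0],[0,0,0,0,0,0,0]]
  ]
}}

```text
time_s: 6.97
ee_pos: [0.5306, -0.1212, 0.1075]
ee_rot: [2.351, 1.57, 2.582]
force: [0.1, 0.1, 0.1]
opening: 0.086
```

```bash
python3 -c "
from h import *
rem((530.5,-121,104),13.2)"
```

```text
t 6.97 pos [ 530.6 -121.2  107.5] rem world [-0.1  0.2 -3.5] rem in TARGET tool frame [ 3.5  0.2 -0.1] in CUR frame [ 3.5  0.2 -0.1] rotvec [ 0. -0. -0.] F [0.1 0.1 0.1] open 0.086 j6 -2.17
```

Call:
{"name": "drive_tool", "arguments": {
  "deltas": [
    [[1,0,0,0,0,0,0],[1,0,0,0,0,0,0],[1,0,0,0,0,0,0],[0,0,0,0,0,0,0],[0,0,0,0,0,0,0]]
  ]
}}

```text
time_s: 7.38
ee_pos: [0.5308, -0.1213, 0.1047]
ee_rot: [1.149, 1.571, 1.38]
force: [0.1, -0.1, -0.7]
opening: 0.086
```

Call:
{"name": "drive_tool", "arguments": {
  "deltas": [
    [[1,0,0,0,0,0,0],[1,0,0,0,0,0,0],[0,0,0,0,0,0,0],[0,0,0,0,0,0,0],[0,0,0,0,0,0,0]]
  ]
}}

```text
time_s: 7.8
ee_pos: [0.5308, -0.1213, 0.1027]
ee_rot: [0.503, 1.571, 0.733]
force: [0.6, 0.8, -0.8]
opening: 0.08
```

Call:
{"name": "drive_tool", "arguments": {
  "deltas": [
    [[1,0,0,0,0,0,0],[1,0,0,0,0,0,0],[0,0,0,0,0,0,0],[0,0,0,0,0,0,0],[0,0,0,0,0,0,0]]
  ]
}}

```text
time_s: 8.22
ee_pos: [0.5308, -0.1213, 0.1007]
ee_rot: [1.489, 1.571, 1.72]
force: [0.5, -0.3, -1.4]
opening: 0.084
```

Call:
{"name": "drive_tool", "arguments": {
  "deltas": [
    [[1,0,0,0,0,0,0],[1,0,0,0,0,0,0],[0,0,0,0,0,0,0],[0,0,0,0,0,0,0],[0,0,0,0,0,0,0]]
  ]
}}

```text
time_s: 8.63
ee_pos: [0.5308, -0.1213, 0.0987]
ee_rot: [1.044, 1.571, 1.275]
force: [0.4, -0.1, -0.5]
opening: 0.084
```

Call:
{"name": "drive_tool", "arguments": {
  "deltas": [
    [[1,0,0,0,0,0,0],[1,0,0,0,0,0,0],[0,0,0,0,0,0,0],[0,0,0,0,0,0,0],[0,0,0,0,0,0,0]]
  ]
}}

```text
time_s: 9.05
ee_pos: [0.5308, -0.1213, 0.0967]
ee_rot: [1.412, 1.571, 1.643]
force: [-1.0, 0.3, -0.2]
opening: 0.085
```

Call:
{"name": "drive_tool", "arguments": {
  "deltas": [
    [[1,0,0,0,0,0,0],[1,0,0,0,0,0,0],[0,0,0,0,0,0,0],[0,0,0,0,0,0,0],[0,0,0,0,0,0,0]]
  ]
}}

```text
time_s: 9.47
ee_pos: [0.5308, -0.1213, 0.0947]
ee_rot: [0.908, 1.571, 1.139]
force: [-0.5, 0.2, -1.1]
opening: 0.085
```

Call:
{"name": "drive_tool", "arguments": {
  "deltas": [
    [[1.5,0,0,0,0,0,0],[1.5,0,0,0,0,0,0],[1.5,0,0,0,0,0,0],[1.5,0,0,0,0,0,0],[1,0,0,0,0,0,0]]
  ]
}}

```text
time_s: 9.88
ee_pos: [0.5307, -0.1212, 0.0874]
ee_rot: [2.161, 1.57, 2.392]
force: [-0.1, 0.4, -1.2]
opening: 0.088
```

Call:
{"name": "drive_tool", "arguments": {
  "deltas": [
    [[1,0,0,0,0,0,0],[1,0,0,0,0,0,0],[1,0,0,0,0,0,0],[0.5,0,0,0,0,0,0],[0,0,0,0,0,0,0]]
  ]
}}

```text
time_s: 10.3
ee_pos: [0.5307, -0.1213, 0.0841]
ee_rot: [2.278, 1.571, 2.509]
force: [0.0, 0.4, -0.4]
opening: 0.091
```

Now about 1.5 mm above the earliest possible step; 1 mm per call-ish.

Call:
{"name": "drive_tool", "arguments": {
  "deltas": [
    [[0.5,0,0,0,0,0,0],[0.5,0,0,0,0,0,0],[0.5,0,0,0,0,0,0],[0,0,0,0,0,0,0],[0,0,0,0,0,0,0]]
  ]
}}

```text
time_s: 10.72
ee_pos: [0.5308, -0.1213, 0.0827]
ee_rot: [0.96, 1.571, 1.191]
force: [1.3, -0.1, -1.3]
opening: 0.084
```

Call:
{"name": "drive_tool", "arguments": {
  "deltas": [
    [[0.5,0,0,0,0,0,0],[0.5,0,0,0,0,0,0],[0,0,0,0,0,0,0],[0,0,0,0,0,0,0],[0,0,0,0,0,0,0]]
  ]
}}

```text
time_s: 11.13
ee_pos: [0.5308, -0.1213, 0.0817]
ee_rot: [0.924, 1.571, 1.155]
force: [-0.6, 0.4, -0.7]
opening: 0.086
```

Call:
{"name": "drive_tool", "arguments": {
  "deltas": [
    [[0.5,0,0,0,0,0,0],[0.5,0,0,0,0,0,0],[0,0,0,0,0,0,0],[0,0,0,0,0,0,0],[0,0,0,0,0,0,0]]
  ]
}}

```text
time_s: 11.55
ee_pos: [0.5308, -0.1213, 0.0807]
ee_rot: [1.279, 1.571, 1.51]
force: [-0.4, -0.1, -0.8]
opening: 0.085
```

Call:
{"name": "drive_tool", "arguments": {
  "deltas": [
    [[0.5,0,0,0,0,0,0],[0.5,0,0,0,0,0,0],[0.5,0,0,0,0,0,0],[0,0,0,0,0,0,0],[0,0,0,0,0,0,0]]
  ]
}}

```text
time_s: 11.97
ee_pos: [0.5308, -0.1213, 0.0792]
ee_rot: [1.772, 1.571, 2.003]
force: [0.2, -0.3, -1.2]
opening: 0.085
```

Call:
{"name": "drive_tool", "arguments": {
  "deltas": [
    [[0.5,0,0,0,0,0,0],[0.5,0,0,0,0,0,0],[0,0,0,0,0,0,0],[0,0,0,0,0,0,0],[0,0,0,0,0,0,0]]
  ]
}}

```text
time_s: 12.38
ee_pos: [0.5308, -0.1213, 0.0782]
ee_rot: [0.731, 1.571, 0.962]
force: [-0.3, -1.0, 0.5]
opening: 0.087
```

Call:
{"name": "drive_tool", "arguments": {
  "deltas": [
    [[0.5,0,0,0,0,0,0],[0.5,0,0,0,0,0,0],[0,0,0,0,0,0,0],[0,0,0,0,0,0,0],[0,0,0,0,0,0,0]]
  ]
}}

```text
time_s: 12.8
ee_pos: [0.5308, -0.1213, 0.0772]
ee_rot: [0.704, 1.571, 0.935]
force: [0.4, 0.5, -1.4]
opening: 0.085
```

Call:
{"name": "drive_tool", "arguments": {
  "deltas": [
    [[0.5,0,0,0,0,0,0],[0.5,0,0,0,0,0,0],[0,0,0,0,0,0,0],[0,0,0,0,0,0,0],[0,0,0,0,0,0,0]]
  ]
}}

```text
time_s: 13.22
ee_pos: [0.5308, -0.1213, 0.0762]
ee_rot: [1.119, 1.571, 1.351]
force: [0.9, 0.3, -0.6]
opening: 0.084
```

Call:
{"name": "drive_tool", "arguments": {
  "deltas": [
    [[0.5,0,0,0,0,0,0],[0.5,0,0,0,0,0,0],[0,0,0,0,0,0,0],[0,0,0,0,0,0,0],[0,0,0,0,0,0,0]]
  ]
}}

```text
time_s: 13.63
ee_pos: [0.5308, -0.1213, 0.0752]
ee_rot: [1.72, 1.571, 1.951]
force: [-0.1, -1.2, -0.3]
opening: 0.088
```

Call:
{"name": "drive_tool", "arguments": {
  "deltas": [
    [[0.5,0,0,0,0,0,0],[0.5,0,0,0,0,0,0],[0,0,0,0,0,0,0],[0,0,0,0,0,0,0],[0,0,0,0,0,0,0]]
  ]
}}

```text
time_s: 14.05
ee_pos: [0.5308, -0.1213, 0.0745]
ee_rot: [-0.423, 1.57, -0.192]
force: [-1.7, -0.4, 4.6]
opening: 0.085
```

Call:
{"name": "drive_tool", "arguments": {
  "deltas": [
    [[0.5,0,0,0,0,0,0],[0.5,0,0,0,0,0,0],[0,0,0,0,0,0,0],[0,0,0,0,0,0,0],[0,0,0,0,0,0,0]]
  ]
}}

```text
time_s: 14.47
ee_pos: [0.5309, -0.1213, 0.074]
ee_rot: [-0.497, 1.57, -0.266]
force: [-3.1, 0.4, 10.0]
opening: 0.082
```

Call:
{"name": "drive_tool", "arguments": {
  "deltas": [
    [[0.5,0,0,0,0,0,0],[0.4,0,0,0,0,0,0],[0,0,0,0,0,0,0],[0,0,0,0,0,0,0],[0,0,0,0,0,0,0]]
  ]
}}

```text
time_s: 14.88
ee_pos: [0.5309, -0.1213, 0.0736]
ee_rot: [-0.559, 1.57, -0.328]
force: [-4.3, 1.0, 13.3]
opening: 0.087
```

Call:
{"name": "drive_tool", "arguments": {
  "deltas": [
    [[0.3,0,0,0,0,0,0],[0,0,0,0,0,0,0],[0,0,0,0,0,0,0],[0,0,0,0,0,0,0],[0,0,0,0,0,0,0]]
  ]
}}

```text
time_s: 15.3
ee_pos: [0.5309, -0.1213, 0.0735]
ee_rot: [-0.596, 1.57, -0.365]
force: [-4.4, 1.5, 14.6]
opening: 0.082
```

Call:
{"name": "drive_tool", "arguments": {
  "deltas": [
    [[0,0,0,0,0,0,0],[0,0,0,0,0,0,0],[0,0,0,0,0,0,0],[0,0,0,0,0,0,0],[0,0,0,0,0,0,0]]
  ]
}}

```text
time_s: 15.72
ee_pos: [0.5309, -0.1213, 0.0735]
ee_rot: [-0.557, 1.57, -0.326]
force: [-4.8, 1.6, 14.3]
opening: 0.086
```

Call:
{"name": "drive_tool", "arguments": {
  "deltas": [
    [[-0.6,0,0,0,0,0,0],[-0.6,0,0,0,0,0,0],[-0.6,0,0,0,0,0,0],[-0.5,0,0,0,0,0,0],[0,0,0,0,0,0,0]]
  ]
}}

```text
time_s: 16.13
ee_pos: [0.5309, -0.1213, 0.0745]
ee_rot: [-0.332, 1.57, -0.101]
force: [-1.7, -0.3, 5.3]
opening: 0.088
```

Call:
{"name": "drive_tool", "arguments": {
  "deltas": [
    [[0,0,0,0,0,0,0.2],[0,0,0,0,0,0,0.3],[0,0,0,0,0,0,0.3],[0,0,0,0,0,0,0.3],[0,0,0,0,0,0,0.3]]
  ]
}}

```text
time_s: 16.55
ee_pos: [0.5307, -0.1213, 0.0741]
ee_rot: [2.09, 1.57, 2.321]
force: [-0.6, -0.7, -0.1]
opening: 0.297
```

Released. Rise clear, then look.

Call:
{"name": "drive_tool", "arguments": {
  "deltas": [
    [[-5,0,0,0,0,0,0.5],[-20,0,0,0,0,0,0.5],[-30,0,0,0,0,0,0.5],[-30,0,0,0,0,0,0.5],[-20,0,0,0,0,0,0.5]]
  ]
}}

```text
time_s: 16.97
ee_pos: [0.5315, -0.1216, 0.1824]
ee_rot: [-0.569, 1.568, -0.338]
force: [0.2, -0.3, 1.2]
opening: 0.494
```

```bash
python3 -c "
from h import *
rem((559.8,304.8,165),6.4)"
```

```text
t 16.97 pos [ 531.5 -121.6  182.4] rem world [ 28.3 426.4 -17.4] rem in TARGET tool frame [ 17.4 420.6  75.6] in CUR frame [ 17.  408.6 125.1] rotvec [6.8 0.2 0.1] F [ 0.2 -0.3  1.2] open 0.494 j6 -2.17
```

Call:
{"name": "drive_tool", "arguments": {
  "deltas": [
    [[0,0,0,3.4,0,0,0.5],[0,0,0,3.4,0,0,0.5],[0,35,6.3,0,0,0,0.5],[0,35,6.3,0,0,0,0.5],[0,35,6.3,0,0,0,0.5]]
  ]
}}

```text
time_s: 17.38
ee_pos: [0.5377, -0.0141, 0.1797]
ee_rot: [0.012, 1.57, 0.122]
force: [1.4, -0.3, 0.7]
opening: 0.503
```

Call:
{"name": "drive_tool", "arguments": {
  "deltas": [
    [[0,35,6.3,0,0,0,0.5],[0,35,6.3,0,0,0,0.5],[0,35,6.3,0,0,0,0.5],[0,35,6.3,0,0,0,0.5],[0,35,6.3,0,0,0,0.5]]
  ]
}}

```text
time_s: 17.8
ee_pos: [0.5493, 0.1644, 0.1798]
ee_rot: [0.111, 1.57, 0.223]
force: [0.7, -0.3, -0.2]
opening: 0.501
```

Call:
{"name": "drive_tool", "arguments": {
  "deltas": [
    [[0,35,6.3,0,0,0,0.5],[0,35,6.3,0,0,0,0.5],[0,35,6.3,0,0,0,0.5],[0,35,6.3,0,0,0,0.5],[0,0,0,0,0,0,0.5]]
  ]
}}

```text
time_s: 18.22
ee_pos: [0.558, 0.3106, 0.1793]
ee_rot: [1.228, 1.568, 1.345]
force: [-0.3, -0.4, -0.2]
opening: 0.499
```

Call:
{"name": "drive_tool", "arguments": {
  "deltas": [
    [[0,0,0,0,0,0,0.5],[0,0,0,0,0,0,0.5],[0,0,0,0,0,0,0.5],[0,0,0,0,0,0,0.5],[0,0,0,0,0,0,0.5]]
  ]
}}

```text
time_s: 18.63
ee_pos: [0.5591, 0.3033, 0.1796]
ee_rot: [0.034, 1.571, 0.145]
force: [-0.6, -0.6, 1.0]
opening: 0.504
```

```bash
python3 -c "
from h import *
rem((559.8,304.8,52),6.4)
for n in('top','side'):
  im=get_image(n)[:,:,::-1]; cv2.imwrite(f'pics/{n}3.png',im)
  a,b,c,d=(305,150,450,280) if n=='top' else (200,200,370,420)
  k=5 if n=='top' else 2.7
  cv2.imwrite(f'pics/{n}3z.png',cv2.resize(im[b:d,a:c],None,fx=k,fy=k,interpolation=cv2.INTER_CUBIC)[:600,:800])
"
```

```text
t 18.63 pos [559.1 303.3 179.6] rem world [   0.7    1.5 -127.6] rem in TARGET tool frame [127.6   1.4   0.8] in CUR frame [127.6   1.4   0.8] rotvec [-0.1  0.  -0. ] F [-0.6 -0.6  1. ] open 0.504 j6 -1.3
```

View pics/side3z.png

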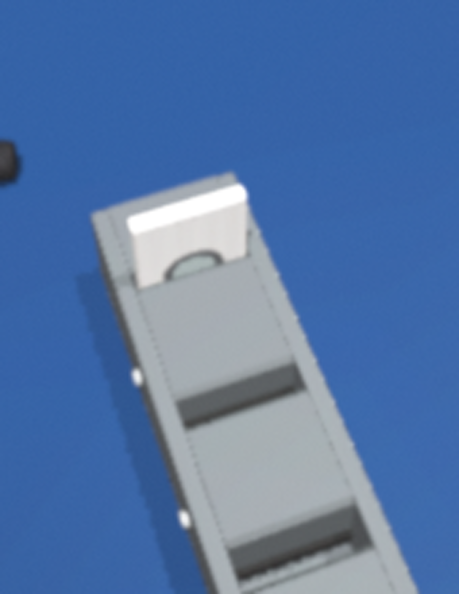

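View pics/top3z.png

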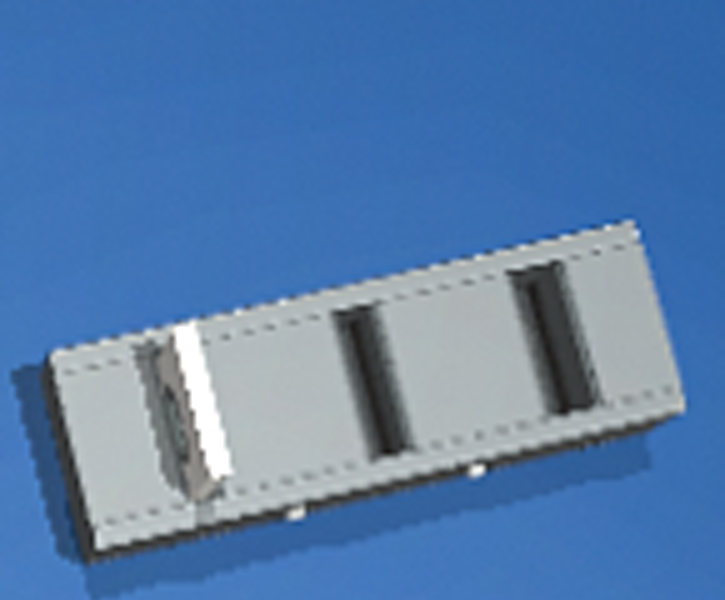

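```bash
python3 -c "
from h import *
t=cv2.imread('pics/top3.png');s=cv2.imread('pics/side3.png')
for th in (215,230,240):
  for r in regions('top',t,(320,200,365,255),th,999,.110,60,amin=10): print(th,'top',r[:3])
  for r in regions('side',s,(240,255,300,310),th,999,.110,60,amin=10): print(th,'side',r[:3])
"
```

```text
215 top (array([ 530.7, -119.9]), array([62.4, 10.3]), 13.0)
215 side (array([ 534. , -134.5]), array([65. , 40.2]), 13.6)
230 top (array([ 530.7, -119.9]), array([62. ,  9.7]), 13.0)
230 side (array([ 532.2, -120.7]), array([61.6, 11.6]), 13.2)
240 top (array([ 530.6, -119.8]), array([61.3,  9.3]), 13.0)
240 side (array([ 532.2, -120.4]), array([61.1, 10.5]), 13.1)
```

Call:
{"name": "drive_tool", "arguments": {
  "deltas": [
    [[30,0.7,0.4,0,0,0,0.5],[30,0.7,0.4,0,0,0,0.5],[30,0,0,0,0,0,0.5],[20,0,0,0,0,0,0.5],[10,0,0,0,0,0,0.5]]
  ]
}}

```text
time_s: 19.15
ee_pos: [0.5579, 0.305, 0.0562]
ee_rot: [-2.876, 1.566, -2.765]
force: [-0.3, -0.2, -0.7]
opening: 0.499
```

Call:
{"name": "drive_tool", "arguments": {
  "deltas": [
    [[5,0,0,0,0,0,0.5],[2,0,0,0,0,0,0.5],[0,0,0,0,0,0,0.5],[0,0,0,0,0,0,0.5],[0,0,0,0,0,0,0.5]]
  ]
}}

```text
time_s: 19.57
ee_pos: [0.5603, 0.3064, 0.0538]
ee_rot: [0.299, 1.568, 0.411]
force: [-0.3, -0.5, 0.3]
opening: 0.5
```

```bash
python3 -c "
from h import *
rem((559.8,304.8,51),6.4)"
```

```text
t 19.57 pos [560.3 306.4  53.8] rem world [-0.5 -1.6 -2.8] rem in TARGET tool frame [ 2.8 -1.5 -0.6] in CUR frame [ 2.8 -1.5 -0.7] rotvec [ 0.   0.1 -0. ] F [-0.3 -0.5  0.3] open 0.5 j6 -1.3
```

Call:
{"name": "drive_tool", "arguments": {
  "deltas": [
    [[1.4,-0.8,-0.4,0,0,0,0.5],[1.4,-0.7,-0.2,0,0,0,0.5],[0,0,0,0,0,0,0.5],[0,0,0,0,0,0,0.5],[0,0,0,0,0,0,0.5]]
  ]
}}

```text
time_s: 19.98
ee_pos: [0.5591, 0.3044, 0.0496]
ee_rot: [0.955, 1.571, 1.067]
force: [0.0, 0.0, 0.0]
opening: 0.502
```

Call:
{"name": "drive_tool", "arguments": {
  "deltas": [
    [[0,0,0,0,0,0,0.3],[0,0,0,0,0,0,0.3],[0,0,0,0,0,0,0.3],[0,0,0,0,0,0,0.3],[0,0,0,0,0,0,0.3]]
  ]
}}

```text
time_s: 20.4
ee_pos: [0.559, 0.3045, 0.0495]
ee_rot: [1.218, 1.571, 1.331]
force: [-0.0, -0.4, 0.6]
opening: 0.303
```

```bash
python3 -c "
from h import *
rem((559.8,304.8,51),6.4)"
```

```text
t 20.4 pos [559.  304.5  49.5] rem world [0.8 0.3 1.5] rem in TARGET tool frame [-1.5  0.2  0.8] in CUR frame [-1.5  0.2  0.8] rotvec [ 0.  0. -0.] F [-0.  -0.4  0.6] open 0.303 j6 -1.3
```

Call:
{"name": "drive_tool", "arguments": {
  "deltas": [
    [[-1.2,0.2,0.8,0,0,0,0.3],[0,0,0,0,0,0,0.3],[0,0,0,0,0,0,0],[0,0,0,0,0,0,0],[0,0,0,0,0,0,0]]
  ]
}}

```text
time_s: 20.82
ee_pos: [0.5598, 0.3048, 0.0507]
ee_rot: [0.523, 1.571, 0.636]
force: [0.4, -0.6, -0.3]
opening: 0.14
```

Call:
{"name": "drive_tool", "arguments": {
  "deltas": [
    [[0,0,0,0,0,0,0],[0,0,0,0,0,0,0],[0,0,0,0,0,0,0],[0,0,0,0,0,0,0],[0,0,0,0,0,0,0]]
  ]
}}

```text
time_s: 21.23
ee_pos: [0.5598, 0.3047, 0.0507]
ee_rot: [1.377, 1.571, 1.49]
force: [0.2, 0.0, 0.6]
opening: 0.141
```

Call:
{"name": "drive_tool", "arguments": {
  "deltas": [
    [[-15,0,0,0,0,0,0],[-30,0,0,0,0,0,0],[-30,0,0,0,0,0,0],[-30,0,0,0,0,0,0],[-25,0,0,0,0,0,0]]
  ]
}}

```text
time_s: 21.65
ee_pos: [0.5599, 0.3048, 0.1827]
ee_rot: [0.287, 1.57, 0.399]
force: [0.8, -0.2, -1.5]
opening: 0.137
```

```bash
python3 -c "
from h import *
rem((548.1,-199.4,165),13.2)"
```

```text
t 21.65 pos [559.9 304.8 182.7] rem world [ -11.8 -504.2  -17.7] rem in TARGET tool frame [  17.7 -488.2 -126.6] in CUR frame [  17.5 -499.7  -68.3] rotvec [-6.8  0.1 -0. ] F [ 0.8 -0.2 -1.5] open 0.137 j6 -1.3
```

Call:
{"name": "drive_tool", "arguments": {
  "deltas": [
    [[0,0,0,-3.4,0,0,0],[0,0,0,-3.4,0,0,0],[0,-35,-9,0,0,0,0],[0,-35,-9,0,0,0,0],[0,-35,-9,0,0,0,0]]
  ]
}}

```text
time_s: 22.07
ee_pos: [0.5569, 0.1956, 0.1802]
ee_rot: [-3.058, 1.57, -2.825]
force: [1.1, 0.1, -1.6]
opening: 0.14
```

Call:
{"name": "drive_tool", "arguments": {
  "deltas": [
    [[0,-35,-9,0,0,0,0],[0,-35,-9,0,0,0,0],[0,-35,-9,0,0,0,0],[0,-35,-9,0,0,0,0],[0,-35,-9,0,0,0,0]]
  ]
}}

```text
time_s: 22.48
ee_pos: [0.5533, 0.0141, 0.1806]
ee_rot: [2.565, 1.57, 2.796]
force: [1.3, -1.0, -1.7]
opening: 0.138
```

Call:
{"name": "drive_tool", "arguments": {
  "deltas": [
    [[0,-35,-9,0,0,0,0],[0,-35,-9,0,0,0,0],[0,-35,-9,0,0,0,0],[0,-35,-9,0,0,0,0],[0,-30,-9,0,0,0,0]]
  ]
}}

```text
time_s: 22.9
ee_pos: [0.5485, -0.1624, 0.1805]
ee_rot: [-2.697, 1.571, -2.467]
force: [-0.0, 0.1, -1.4]
opening: 0.139
```

Call:
{"name": "drive_tool", "arguments": {
  "deltas": [
    [[0,-3,0,0,0,0,0],[0,0,0,0,0,0,0],[0,0,0,0,0,0,0],[0,0,0,0,0,0,0],[0,0,0,0,0,0,0]]
  ]
}}

```text
time_s: 23.32
ee_pos: [0.5497, -0.1616, 0.1807]
ee_rot: [1.549, 1.57, 1.782]
force: [-0.1, 0.6, -1.3]
opening: 0.139
```

```bash
python3 -c "
from h import *
rem((548.1,-199.4,111),13.2)"
```

```text
t 23.32 pos [ 549.7 -161.6  180.7] rem world [ -1.6 -37.8 -69.7] rem in TARGET tool frame [ 69.7 -36.4 -10.2] in CUR frame [ 69.7 -36.5 -10.3] rotvec [ 0.1  0.  -0. ] F [-0.1  0.6 -1.3] open 0.139 j6 -2.22
```

Call:
{"name": "drive_tool", "arguments": {
  "deltas": [
    [[0,-18,-5.2,0,0,0,0],[0,-18.4,-5,0,0,0,0],[10,0,0,0,0,0,0],[15,0,0,0,0,0,0],[15,0,0,0,0,0,0]]
  ]
}}

```text
time_s: 23.73
ee_pos: [0.5483, -0.1999, 0.1404]
ee_rot: [-0.292, 1.57, -0.061]
force: [0.3, 0.9, -2.1]
opening: 0.139
```

Call:
{"name": "drive_tool", "arguments": {
  "deltas": [
    [[15,0,0,0,0,0,0],[10,0,0,0,0,0,0],[4,0,0,0,0,0,0],[0,0,0,0,0,0,0],[0,0,0,0,0,0,0]]
  ]
}}

```text
time_s: 24.15
ee_pos: [0.5484, -0.2004, 0.1121]
ee_rot: [-0.41, 1.57, -0.178]
force: [0.5, 0.6, -1.0]
opening: 0.138
```

Call:
{"name": "drive_tool", "arguments": {
  "deltas": [
    [[0,0,0,0,0,0,0],[0,0,0,0,0,0,0],[0,0,0,0,0,0,0],[0,0,0,0,0,0,0],[0,0,0,0,0,0,0]]
  ]
}}

```text
time_s: 24.57
ee_pos: [0.5481, -0.2009, 0.112]
ee_rot: [-0.462, 1.57, -0.232]
force: [-0.7, 1.1, -1.3]
opening: 0.138
```

```bash
python3 -c "
from h import *
rem((548.1,-199.4,106),13.2)"
```

```text
t 24.57 pos [ 548.1 -200.9  112. ] rem world [-0.   1.5 -6. ] rem in TARGET tool frame [6.  1.4 0.3] in CUR frame [6.  1.4 0.3] rotvec [0. 0. 0.] F [-0.7  1.1 -1.3] open 0.138 j6 -2.28
```

Call:
{"name": "drive_tool", "arguments": {
  "deltas": [
    [[1,0.7,0.3,0,0,0,0],[1,0.5,0,0,0,0,0],[1,0,0,0,0,0,0],[1,0,0,0,0,0,0],[0,0,0,0,0,0,0]]
  ]
}}

```text
time_s: 24.98
ee_pos: [0.5479, -0.1995, 0.1073]
ee_rot: [2.299, 1.57, 2.53]
force: [-0.4, -0.8, -1.6]
opening: 0.139
```

```bash
python3 -c "
from h import *
rem((548.1,-199.4,106),13.2)"
```

```text
t 24.98 pos [ 547.9 -199.5  107.3] rem world [ 0.2  0.1 -1.3] rem in TARGET tool frame [1.3 0.  0.2] in CUR frame [1.3 0.  0.2] rotvec [ 0. -0. -0.] F [-0.4 -0.8 -1.6] open 0.139 j6 -2.28
```

Call:
{"name": "drive_tool", "arguments": {
  "deltas": [
    [[1,0,0,0,0,0,0],[1,0,0,0,0,0,0],[1,0,0,0,0,0,0],[0,0,0,0,0,0,0],[0,0,0,0,0,0,0]]
  ]
}}

```text
time_s: 25.4
ee_pos: [0.548, -0.1995, 0.1046]
ee_rot: [2.029, 1.571, 2.26]
force: [0.7, 0.3, -1.9]
opening: 0.14
```

Call:
{"name": "drive_tool", "arguments": {
  "deltas": [
    [[1,0,0,0,0,0,0],[1,0,0,0,0,0,0],[0,0,0,0,0,0,0],[0,0,0,0,0,0,0],[0,0,0,0,0,0,0]]
  ]
}}

```text
time_s: 25.82
ee_pos: [0.5481, -0.1995, 0.1027]
ee_rot: [0.931, 1.571, 1.162]
force: [0.9, -0.2, -1.4]
opening: 0.141
```

Call:
{"name": "drive_tool", "arguments": {
  "deltas": [
    [[1,0,0,0,0,0,0],[1,0,0,0,0,0,0],[0,0,0,0,0,0,0],[0,0,0,0,0,0,0],[0,0,0,0,0,0,0]]
  ]
}}

```text
time_s: 26.23
ee_pos: [0.5481, -0.1995, 0.1007]
ee_rot: [0.834, 1.571, 1.065]
force: [0.4, -0.2, -1.6]
opening: 0.138
```

Call:
{"name": "drive_tool", "arguments": {
  "deltas": [
    [[1,0,0,0,0,0,0],[1,0,0,0,0,0,0],[0,0,0,0,0,0,0],[0,0,0,0,0,0,0],[0,0,0,0,0,0,0]]
  ]
}}

```text
time_s: 26.65
ee_pos: [0.5481, -0.1995, 0.0987]
ee_rot: [1.254, 1.571, 1.485]
force: [0.3, -0.1, -1.0]
opening: 0.14
```

Call:
{"name": "drive_tool", "arguments": {
  "deltas": [
    [[1,0,0,0,0,0,0],[1,0,0,0,0,0,0],[0,0,0,0,0,0,0],[0,0,0,0,0,0,0],[0,0,0,0,0,0,0]]
  ]
}}

```text
time_s: 27.07
ee_pos: [0.5481, -0.1995, 0.0967]
ee_rot: [0.699, 1.571, 0.93]
force: [0.0, 0.3, -1.8]
opening: 0.139
```

In the throat without contact. Down to just above the earliest step.

Call:
{"name": "drive_tool", "arguments": {
  "deltas": [
    [[1.5,0,0,0,0,0,0],[1.5,0,0,0,0,0,0],[1.5,0,0,0,0,0,0],[1.5,0,0,0,0,0,0],[1,0,0,0,0,0,0]]
  ]
}}

```text
time_s: 27.48
ee_pos: [0.548, -0.1995, 0.0894]
ee_rot: [1.964, 1.57, 2.195]
force: [0.6, 0.2, -2.0]
opening: 0.144
```

Call:
{"name": "drive_tool", "arguments": {
  "deltas": [
    [[1.5,0,0,0,0,0,0],[1.5,0,0,0,0,0,0],[1.5,0,0,0,0,0,0],[0.8,0,0,0,0,0,0],[0,0,0,0,0,0,0]]
  ]
}}

```text
time_s: 27.9
ee_pos: [0.5479, -0.1995, 0.0841]
ee_rot: [2.244, 1.57, 2.475]
force: [0.9, -0.6, -1.8]
opening: 0.14
```

Call:
{"name": "drive_tool", "arguments": {
  "deltas": [
    [[0.5,0,0,0,0,0,0],[0.5,0,0,0,0,0,0],[0.5,0,0,0,0,0,0],[0,0,0,0,0,0,0],[0,0,0,0,0,0,0]]
  ]
}}

```text
time_s: 28.32
ee_pos: [0.548, -0.1995, 0.0829]
ee_rot: [1.024, 1.571, 1.255]
force: [-0.3, 0.5, -1.3]
opening: 0.139
```

Call:
{"name": "drive_tool", "arguments": {
  "deltas": [
    [[0.5,0,0,0,0,0,0],[0.5,0,0,0,0,0,0],[0,0,0,0,0,0,0],[0,0,0,0,0,0,0],[0,0,0,0,0,0,0]]
  ]
}}

```text
time_s: 28.73
ee_pos: [0.5481, -0.1996, 0.0819]
ee_rot: [0.891, 1.571, 1.122]
force: [1.0, 0.7, -0.6]
opening: 0.138
```

Call:
{"name": "drive_tool", "arguments": {
  "deltas": [
    [[0.5,0,0,0,0,0,0],[0.5,0,0,0,0,0,0],[0,0,0,0,0,0,0],[0,0,0,0,0,0,0],[0,0,0,0,0,0,0]]
  ]
}}

```text
time_s: 29.15
ee_pos: [0.5481, -0.1995, 0.0809]
ee_rot: [1.018, 1.571, 1.249]
force: [-0.1, -0.0, -1.0]
opening: 0.137
```

Call:
{"name": "drive_tool", "arguments": {
  "deltas": [
    [[0.5,0,0,0,0,0,0],[0.5,0,0,0,0,0,0],[0,0,0,0,0,0,0],[0,0,0,0,0,0,0],[0,0,0,0,0,0,0]]
  ]
}}

```text
time_s: 29.57
ee_pos: [0.548, -0.1995, 0.0799]
ee_rot: [1.057, 1.571, 1.288]
force: [-0.4, 0.4, -1.4]
opening: 0.137
```

Call:
{"name": "drive_tool", "arguments": {
  "deltas": [
    [[0.5,0,0,0,0,0,0],[0.5,0,0,0,0,0,0],[0,0,0,0,0,0,0],[0,0,0,0,0,0,0],[0,0,0,0,0,0,0]]
  ]
}}

```text
time_s: 29.98
ee_pos: [0.548, -0.1995, 0.0789]
ee_rot: [1.294, 1.571, 1.525]
force: [0.6, 0.4, -1.9]
opening: 0.139
```

Call:
{"name": "drive_tool", "arguments": {
  "deltas": [
    [[0.5,0,0,0,0,0,0],[0.5,0,0,0,0,0,0],[0,0,0,0,0,0,0],[0,0,0,0,0,0,0],[0,0,0,0,0,0,0]]
  ]
}}

```text
time_s: 30.4
ee_pos: [0.548, -0.1995, 0.0779]
ee_rot: [1.396, 1.571, 1.626]
force: [-0.8, 0.0, -1.0]
opening: 0.138
```

Call:
{"name": "drive_tool", "arguments": {
  "deltas": [
    [[0.5,0,0,0,0,0,0],[0.5,0,0,0,0,0,0],[0,0,0,0,0,0,0],[0,0,0,0,0,0,0],[0,0,0,0,0,0,0]]
  ]
}}

```text
time_s: 30.82
ee_pos: [0.548, -0.1995, 0.0769]
ee_rot: [1.379, 1.571, 1.61]
force: [-0.7, -1.2, -2.2]
opening: 0.141
```

Call:
{"name": "drive_tool", "arguments": {
  "deltas": [
    [[0.5,0,0,0,0,0,0],[0.5,0,0,0,0,0,0],[0,0,0,0,0,0,0],[0,0,0,0,0,0,0],[0,0,0,0,0,0,0]]
  ]
}}

```text
time_s: 31.23
ee_pos: [0.5481, -0.1996, 0.0762]
ee_rot: [-0.499, 1.57, -0.268]
force: [-1.4, 0.9, 2.5]
opening: 0.139
```

Contact at TCP z ≈ 76.6 mm. Press in small steps.

Call:
{"name": "drive_tool", "arguments": {
  "deltas": [
    [[0.5,0,0,0,0,0,0],[0.5,0,0,0,0,0,0],[0.4,0,0,0,0,0,0],[0,0,0,0,0,0,0],[0,0,0,0,0,0,0]]
  ]
}}

```text
time_s: 31.65
ee_pos: [0.5482, -0.1996, 0.0755]
ee_rot: [-0.621, 1.57, -0.39]
force: [-2.8, 1.7, 9.5]
opening: 0.136
```

Call:
{"name": "drive_tool", "arguments": {
  "deltas": [
    [[0.5,0,0,0,0,0,0],[0.3,0,0,0,0,0,0],[0,0,0,0,0,0,0],[0,0,0,0,0,0,0],[0,0,0,0,0,0,0]]
  ]
}}

```text
time_s: 32.07
ee_pos: [0.5482, -0.1996, 0.0752]
ee_rot: [-0.692, 1.57, -0.46]
force: [-3.4, 1.5, 11.5]
opening: 0.14
```

Call:
{"name": "drive_tool", "arguments": {
  "deltas": [
    [[0.4,0,0,0,0,0,0],[0.2,0,0,0,0,0,0],[0,0,0,0,0,0,0],[0,0,0,0,0,0,0],[0,0,0,0,0,0,0]]
  ]
}}

```text
time_s: 32.48
ee_pos: [0.5482, -0.1996, 0.0749]
ee_rot: [-0.68, 1.57, -0.449]
force: [-4.8, 1.5, 15.4]
opening: 0.139
```

Call:
{"name": "drive_tool", "arguments": {
  "deltas": [
    [[0,0,0,0,0,0,0],[0,0,0,0,0,0,0],[0,0,0,0,0,0,0],[0,0,0,0,0,0,0],[0,0,0,0,0,0,0]]
  ]
}}

```text
time_s: 32.9
ee_pos: [0.5483, -0.1996, 0.0749]
ee_rot: [-0.7, 1.569, -0.468]
force: [-5.1, 2.4, 15.1]
opening: 0.142
```

Call:
{"name": "drive_tool", "arguments": {
  "deltas": [
    [[0,0,0,0,0,0,0],[0,0,0,0,0,0,0],[0,0,0,0,0,0,0],[0,0,0,0,0,0,0],[0,0,0,0,0,0,0]]
  ]
}}

```text
time_s: 33.32
ee_pos: [0.5483, -0.1996, 0.0749]
ee_rot: [-0.692, 1.569, -0.461]
force: [-4.3, 2.2, 14.6]
opening: 0.136
```

Held at about 16 N. Unload, release, rise.

Call:
{"name": "drive_tool", "arguments": {
  "deltas": [
    [[-0.6,0,0,0,0,0,0],[-0.6,0,0,0,0,0,0],[-0.7,0,0,0,0,0,0],[-0.7,0,0,0,0,0,0],[0,0,0,0,0,0,0]]
  ]
}}

```text
time_s: 33.73
ee_pos: [0.5482, -0.1996, 0.076]
ee_rot: [-0.539, 1.57, -0.308]
force: [-1.8, 1.5, 4.6]
opening: 0.138
```

Call:
{"name": "drive_tool", "arguments": {
  "deltas": [
    [[0,0,0,0,0,0,0.25],[0,0,0,0,0,0,0.35],[0,0,0,0,0,0,0.35],[0,0,0,0,0,0,0.35],[0,0,0,0,0,0,0.35]]
  ]
}}

```text
time_s: 34.15
ee_pos: [0.548, -0.1995, 0.0754]
ee_rot: [2.178, 1.57, 2.409]
force: [-0.2, 0.4, -0.0]
opening: 0.347
```

Call:
{"name": "drive_tool", "arguments": {
  "deltas": [
    [[-5,0,0,0,0,0,0.4],[-20,0,0,0,0,0,0.4],[-30,0,0,0,0,0,0.4],[-30,0,0,0,0,0,0.4],[-25,0,0,0,0,0,0.4]]
  ]
}}

```text
time_s: 34.57
ee_pos: [0.5483, -0.1997, 0.1881]
ee_rot: [-0.668, 1.569, -0.437]
force: [-0.3, -0.8, -0.5]
opening: 0.401
```

Call:
{"name": "drive_tool", "arguments": {
  "deltas": [
    [[0,35,0,0,0,0,0.4],[0,35,0,0,0,0,0.4],[0,35,0,0,0,0,0.4],[0,35,0,0,0,0,0.4],[0,35,0,0,0,0,0.4]]
  ]
}}

```text
time_s: 34.98
ee_pos: [0.5074, -0.0278, 0.1862]
ee_rot: [-0.211, 1.57, 0.02]
force: [0.5, 0.3, 0.5]
opening: 0.401
```

Call:
{"name": "drive_tool", "arguments": {
  "deltas": [
    [[0,35,0,0,0,0,0.4],[0,35,0,0,0,0,0.4],[0,35,0,0,0,0,0.4],[0,35,0,0,0,0,0.4],[0,0,0,0,0,0,0.4]]
  ]
}}

```text
time_s: 35.4
ee_pos: [0.4742, 0.112, 0.1863]
ee_rot: [1.423, 1.569, 1.659]
force: [-0.8, 0.8, -0.1]
opening: 0.399
```

Call:
{"name": "drive_tool", "arguments": {
  "deltas": [
    [[0,0,0,0,0,0,0.4],[0,0,0,0,0,0,0.4],[0,0,0,0,0,0,0.4],[0,0,0,0,0,0,0.4],[0,0,0,0,0,0,0.4]]
  ]
}}

```text
time_s: 35.82
ee_pos: [0.4762, 0.106, 0.1857]
ee_rot: [-2.766, 1.571, -2.537]
force: [-0.4, -0.1, -0.3]
opening: 0.398
```

```bash
python3 -c "
from h import *
for n in('top','side'):
  im=get_image(n)[:,:,::-1]; cv2.imwrite(f'pics/{n}4.png',im)
t=cv2.imread('pics/top4.png');s=cv2.imread('pics/side4.png')
for z in(.110,.112):
  for r in regions('top',t,(320,190,410,255),230,999,z,60,amin=10): print(z,'top',r[:3])
  for r in regions('side',s,(240,255,340,380),240,999,z,60,amin=10): print(z,'side',r[:3])
d=cv2.absdiff(t,cv2.imread('pics/top0.png')).max(2)
print('diff ring',d[115:150,190:225].max(),'jar',d[110:150,290:330].max(),'driver',d[280:362,270:300].max())
cv2.imwrite('pics/cmp4.png',np.hstack([cv2.resize(t[150:280,280:460],(400,289)),cv2.resize(s[230:420,200:400],(304,289))]))
"
```

```text
0.11 top (array([ 530.6, -119.8]), array([61.2,  9.3]), 13.2)
0.11 top (array([ 548.1, -198.4]), array([61.1, 14.5]), 12.8)
0.11 side (array([ 549.4, -198.1]), array([61.3, 14.9]), 13.4)
0.11 side (array([ 532.2, -120.5]), array([61.1, 10.5]), 13.3)
0.112 top (array([ 530.3, -119.6]), array([61. ,  9.2]), 13.2)
0.112 top (array([ 547.7, -197.9]), array([61. , 14.5]), 12.8)
0.112 side (array([ 549.3, -199.1]), array([61.1, 14.9]), 13.4)
0.112 side (array([ 532.2, -121.8]), array([60.9, 10.5]), 13.3)
diff ring 19 jar 20 driver 49
```

View pics/cmp4.png

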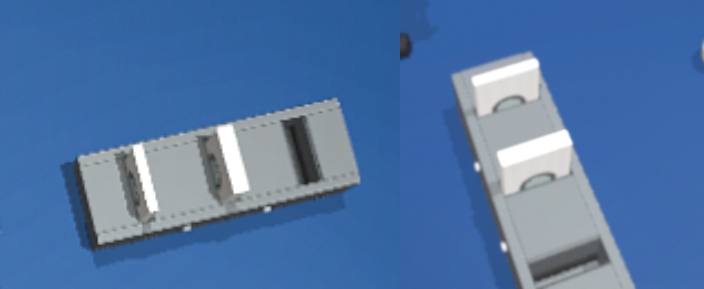

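View pics/side4.png

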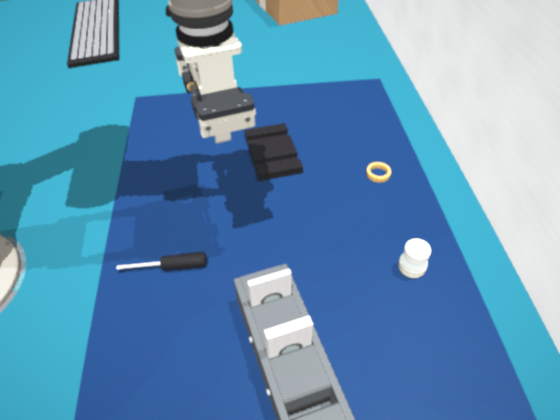

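Both views show the two plates upright in the narrow slot (side view about 270,287) and the middle slot (about 289,336). The wide slot is empty, and the ring, jar and driver sit where they were. The robot is clear, so I'm handing in.

```bash
python3 -c "
from workcell import order
print(order.finish_job())"
```

```text
the job is handed in; nothing more can be done
None
```

Both plates are in the grey rack and the job is handed in, at about 36 s on the robot's clock (limit 69 s); the interface gives no verdict.

- **Thin plate (narrow slot):** I felt the step about 30 mm below the mouth. I held about 15 N (wrist reading 13 to 14.6 N, plus the plate's weight) for roughly 1 s, then eased off and let go.
- **Thick plate (middle slot):** I felt the step about 28 mm below the mouth. I held about 15 to 16 N for roughly 1 s, then eased off and let go.
- **Last camera check:** Both plates stand upright, within about 1 mm along their slots. The jar, ring and screwdriver show no movement, and the gripper is well clear.

**Disagreements:**
- The two cameras put the rack about 2 mm apart, so I aimed between them. Both plates went in with no contact felt before the step.
- While pressing, the wrist also read a sideways force of about 4 to 5 N. I did not look into it, and it disappeared once the plates were released.
- I could not see the plates just before insertion because the hand hid them from both cameras. That part relied on touch.

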